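# Slide the big round plaster bat onto the wheel head

### The arm

A 6-joint arm with a two-finger parallel gripper is mounted at the origin on the work surface. World frame = base frame: x ahead of the robot, y to its left, z up, the work surface at z = 0. Lengths are in mm, angles in rad, forces in N, time in s.
With the tool pointing down it reaches from about 350 to 975 mm from the base axis. Payload 17.4 kg.
Tool frame: the origin (TCP) lies midway between the tips of the shut fingers; the grasp point (between the pads) lies 19 mm behind it; z points along the fingers, y is the line along which they close (so a half turn about z gives the same grasp; the last joint's range is limited). The gripper opens to 85 mm and grips with 20 to 120 N. Pads are 22 mm wide; open, the fingers measure 114 mm over their backs; the gripper's body (76 mm by 85 mm) begins 54 mm behind the grasp point. The pads swing forward as they close: fully open they stand 13 mm farther back than shut.
Start: joints at [-1.154, 0.116, 1.442, -0, 1.584, -0.038], TCP at [296.508, -606.396, 231.303] pointing down, gripper open.
Joint ranges: [-2.83, 2.83], [-0.83, 2.19], [0.07, 2.5], [-1.14, 4.28], [0.01, 3], [-2.97, 2.97]. Speed limits (rad/s): [1.89, 1.89, 2.22, 3.14, 3.14, 3.14].

### API

Orientations are given as a rotation vector (axis times angle).
In Python, from rig import env, imaging, job gives the robot as it stands. The module is installed in compiled form; this text tells all that it offers.
- The arm moves only by the tool move_arm, never from a script. Its argument "plan" is text: rows parted by semicolons, each of 6 numbers parted by spaces: the shift along the world's x, y, z in m, then the turn, a rotation vector about the world's x, y, z in rad. A call has exactly 10 rows; each row is the pose to reach, as a shift and turn from the pose commanded when the call began; what a row does not reach only later rows make up. A row lasts 1/10 s, in which the tool goes at most 50 mm and 8.59 degrees, less where a joint would pass 70% of its speed; a pose out of reach is approached as far as the arm can. A call with a gripper value outside its range is refused whole. "hand" is the closure in counts, from 0 (fully open) to 255 (shut), set as the call begins (left out, the last holds). The fingers move at their own pace and stop on an object; "newtons" is the grip in N (left out, the last holds). Time passes only in rows, so rows that repeat a pose let the fingers close, or fill a call up. It gives the time, the measured TCP pose, the force, the opening and the grip force at its end, in the units of the state.
- env.sense(): the state, without advancing time (a new reading comes with each control period).
- imaging.capture(name): name is "scene" or "side" or "wrist"; returns (picture, depth): 420x560x3 uint8, blue, green, red; 420x560 float32, mm along the optical axis (not along the pixel's ray), 0 where there is no reading.
- imaging.calibration(name): a dict with "fovy" (degrees; the focal length in pixels is half the picture's height over the tangent of half this angle, whatever the lens; pixels are square), "cx", "cy" (the principal point, pixels), "dist_coeffs" ([k1, k2, p1, p2, k3] as OpenCV has them; the pictures are not rectified), "T" (4x4, takes a point from camera to world coordinates). Camera axes: x right, y up, looking along -z (the intrinsics and any distortion apply to the point x, -y, -z); pixel columns grow to the right and rows downward; lengths in mm; the calibration is good to about 2 mm. A picture is of the moment at which its call begins: read the wrist's pose just before it. calibration takes no time and is no camera call; for the wrist camera it gives the pose at the moment of the call.
- job.hand_in(): hands the job in; it is judged then, once.
The state is a dict: "time_s": time; "q": joint angles; "dq": joint speeds; "effort": joint torques, N m; "tcp_pos": TCP position; "eef_rot": TCP orientation; "contact_force": force on the tool from outside, world axes, zero at the start; "moment": the same for the moment, N m; "finger_gap": opening from 0.0 (shut) to 1.0 (fully open); "grasp_force": force on a finger pad.
Only numpy, scipy, OpenCV 4.12 (cv2) and the standard library are available. Lean on these libraries where they do the work, as an engineer would, in place of code of your own. Each camera call takes 0.05 s, during which the arm holds its last target. There are 200 camera calls.

### The job

Push the largest round plaster bat across the potter's bench and centre it on the round metal wheel head that is sunk flush in the bench top, so that an even rim of metal shows all round. Slide it flat on the bench without lifting or tipping it, and leave the smaller round bat and the square bat where they lie.

Things in the scene. Friction and masses are not known exactly. Their poses are not given: they have to be found in the camera images.
- big_bat: The object to push: a plain solid off-white plaster disc, 150 mm in diameter and 28 mm thick, about 0.35 to 0.7 kg, lying flat and loose on the bench; too wide to grasp. It slides with ordinary friction (a few newtons) and stays where it is left. Origin at the centre of its underside, z up. It starts left or right of the middle of the bench, 300 to 450 mm (centre to centre) from the wheel head, with nothing standing between them.
- wheel_head: The target: a round flat metal potter's wheel head, 200 mm in diameter, with concentric grooves and a thin dark gap round it, sunk flush in the bench top so that things slide onto it without a step; it does not turn. Origin at its centre, at bench height. It lies on the other side of the bench from the big bat.
- small_bat: Bystander: a round plaster disc of the same material, 90 mm in diameter and 28 mm thick, loose on the side of the bench farther from the robot. Origin at the centre of its underside. Must stay where it is.
- square_bat: Bystander: a square plaster slab of the same material, 110 x 110 x 28 mm, loose on the side of the bench farther from the robot. Origin at the centre of its underside. Must stay where it is.
Things that resemble listed ones, but are neither listed nor needed, are in the scene too. What is shaped like the big_bat but blue or brown is not meant.

How it is judged (in metres and radians):
At the end, for the whole second after the job is handed in: The big round bat lies flat and still on the wheel head, its centre within 18 mm of the head's centre; the small round bat and the square bat are within 20 mm of where they started (horizontal distance between big_bat and wheel_head below 0.018 m and height (world z) of big_bat below 0.006 m and angle between big_bat's own z axis and vertical below 0.08 rad and linear speed of big_bat below 0.01 m/s and distance of each of small_bat, square_bat from where it was at the start of the episode below 0.02 m); the robot touches nothing.
It fails at once if the big bat is lifted (underside centre over 15 mm up) or tipped (over about 14 degrees) (height (world z) of big_bat above 0.015 m or angle between big_bat's own z axis and vertical above 0.25 rad).
It fails at once if the small round bat or the square bat is moved by more than 20 mm (distance of any of small_bat, square_bat from where it was at the start of the episode above 0.02 m).
It also fails if it takes over 42 s, if anything falls off the work surface, if the arm or the gripper's body presses on something with over 40 N, if the wrist force passes 120 N, or if a joint passes its speed limit or range.

## Working session

There is one attempt and no reset: what is moved stays moved. The work goes in short steps, Python scripts to look and compute and a tool call to move; the robot and the scene stay as the last step left them, time stands still between calls to the robot, and variables do not carry over. Pictures are saved under pics/ and viewed, at most 10 in all, crops included, and the job is handed in when it is done.

Besides the shell and the picture viewer there is one more tool, called after ">>>" as a command line: name --argument value ..., lists and objects as JSON in quotes. move_arm: Moves the arm, as the interface text tells. Its arguments: {"type":"object","properties":{"plan":{"type":"string"},"hand":{"type":"number"},"newtons":{"type":"number"}},"required":["plan"]}

```bash
mkdir -p pics
cat > h.py <<'E'
import numpy as np, cv2
from rig import env, imaging, job
def cam(n):
    c=imaging.calibration(n); p,d=imaging.capture(n); return c,p,d
def K(c):
    f=210/np.tan(np.radians(c["fovy"])/2); return np.array([[f,0,c["cx"]],[0,f,c["cy"]],[0,0,1]])
def plane(c,uv,z):
    n=cv2.undistortPoints(np.array(uv,float).reshape(-1,1,2),K(c),np.array(c["dist_coeffs"],float)).reshape(-1,2)
    T=np.array(c["T"]); r=np.c_[n[:,0],-n[:,1],-np.ones(len(n))]@T[:3,:3].T; o=T[:3,3]
    return o+r*((z-o[2])/r[:,2])[:,None]
E
python3 - <<'E'
from h import *
for n in("scene","side"):
    c,p,d=cam(n); cv2.imwrite(f"pics/{n}0.png",p); np.savez(f"{n}0.npz",p=p,d=d); print(n,c)
s=env.sense();print(s["tcp_pos"],s["eef_rot"],s["time_s"])
E
```

```text
scene {'fovy': 42.41704452444014, 'cx': 283.40018008236825, 'cy': 202.51445791372691, 'dist_coeffs': array([-0.14944179,  0.        ,  0.        ,  0.        ,  0.        ]), 'T': array([[ 2.70103893e-01, -7.78582923e-01,  5.66438451e-01,
         1.33860259e+03],
       [ 9.62745631e-01,  2.26239536e-01, -1.48109832e-01,
        -2.53926494e+02],
       [-1.28349864e-02,  5.85341186e-01,  8.10685487e-01,
         1.19946228e+03],
       [ 0.00000000e+00,  0.00000000e+00,  0.00000000e+00,
         1.00000000e+00]])}
side {'fovy': 49.97418361810579, 'cx': 277.65733005639316, 'cy': 210.4144513919037, 'dist_coeffs': array([0.0143842, 0.       , 0.       , 0.       , 0.       ]), 'T': array([[-9.04591993e-01,  2.73575663e-01, -3.26909288e-01,
         1.48565848e+02],
       [-4.25905986e-01, -5.47986917e-01,  7.19940574e-01,
         7.28377274e+02],
       [ 1.78162069e-02,  7.90485101e-01,  6.12222090e-01,
         6.85289831e+02],
       [ 0.00000000e+00,  0.00000000e+00,  0.00000000e+00,
         1.00000000e+00]])}
[ 296.42693932 -606.24902844  230.62785336] [-3.05973193e+00 -7.07949830e-01  3.05375834e-04] 0.1
```

View pics/scene0.png

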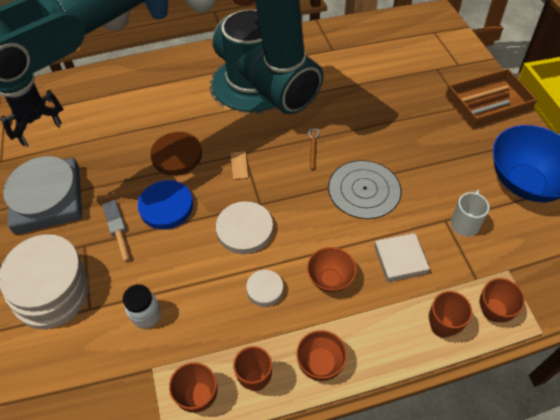

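View pics/side0.png

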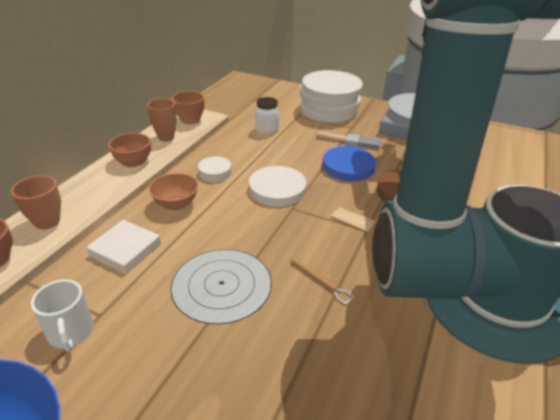

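The big bat is the white disc at about (245,227) in the scene view. The wheel head is at (365,189), the small bat at (265,288) and the square bat at (402,257). The stack at (42,280) and the blue disc at (166,204) are distractors.

```bash
cat >> h.py <<'E'
def blob(p,c,seed,z,tol=14):
    m=np.zeros((422,562),np.uint8); cv2.floodFill(cv2.GaussianBlur(p,(3,3),0),m,seed,0,(tol,)*3,(tol,)*3,4|cv2.FLOODFILL_MASK_ONLY|cv2.FLOODFILL_FIXED_RANGE|(255<<8))
    k=max(cv2.findContours(m[1:-1,1:-1].copy(),cv2.RETR_EXTERNAL,cv2.CHAIN_APPROX_NONE)[0],key=cv2.contourArea)
    w=plane(c,cv2.convexHull(k).reshape(-1,2),z)[:,:2].astype(np.float32)
    return cv2.minEnclosingCircle(w), cv2.fitEllipse(w)
E
python3 - <<'E'
from h import *
S={"scene":dict(big=((245,222),28),wheel=((352,172),0),small=((265,285),28),sq=((402,255),28),blue=((166,200),20),cen=((365,188),0)),
"side":dict(big=((278,182),28),wheel=((190,285),0),small=((214,168),28))}
for n in S:
    c=imaging.calibration(n);p=np.load(n+"0.npz")["p"]
    for k,(s,z) in S[n].items():
        for t in(14,30): print(n,k,t,[np.round(np.r_[tuple(a)] if False else np.hstack(a),1) for a in blob(p,c,s,z,t)], plane(c,[s],z)[0].round())
E
```

```text
scene big 14 [array([ 558.3, -157.8,   70.9]), array([ 558.1, -158. ,  140.1,  141. ,   23.5])] [ 552. -153.   28.]
scene big 30 [array([ 557.7, -158.1,   72.6]), array([ 558.1, -158.1,  143.3,  144.4,   35.9])] [ 552. -153.   28.]
scene wheel 14 [array([515.5, 195.7,  98. ]), array([515.6, 195.6, 194.6, 195.1, 114.6])] [452. 182.   0.]
scene wheel 30 [array([515. , 195.9,  99.5]), array([515.3, 195.7, 197.4, 197.9,  56.8])] [452. 182.   0.]
scene small 14 [array([ 744.8, -151.3,   41.3]), array([ 744.7, -151.5,   81. ,   82.5,  163. ])] [ 744. -149.   28.]
scene small 30 [array([ 744.6, -151.2,   42.5]), array([ 744.5, -151.3,   84.3,   84.5,  157.3])] [ 744. -149.   28.]
scene sq 14 [array([757.5, 202. ,  69.7]), array([757.8, 200. , 105.2, 228.9, 175.2])] [759. 202.  28.]
scene sq 30 [array([757.7, 201. ,  71.4]), array([758.5, 199.6, 134.8, 136.9,  19.5])] [759. 202.  28.]
scene blue 14 [array([ 422.5, -348.5,   71.8]), array([ 421.7, -348.7,  138.8,  142.4,   35.6])] [ 417. -344.   20.]
scene blue 30 [array([ 420.8, -349.3,   73.1]), array([ 422. , -349.3,  142.5,  144.1,  168. ])] [ 417. -344.   20.]Traceback (most recent call last):
  File "<stdin>", line 7, in <module>
  File "h.py", line 15, in blob
    return cv2.minEnclosingCircle(w), cv2.fitEllipse(w)
                                      ~~~~~~~~~~~~~~^^^
cv2.error: OpenCV(4.12.0) /io/opencv/modules/imgproc/src/shapedescr.cpp:361: error: (-201:Incorrect size of input array) There should be at least 5 points to fit the ellipse in function 'fitEllipseNoDirect'
```

>>> move_arm --plan "0.0275 0.034 -0.005 0 0 0.124; 0.055 0.068 -0.01 0 0 0.248; 0.0825 0.102 -0.02 0 0 0.372; 0.11 0.136 -0.03 0 0 0.496; 0.137 0.17 -0.04 0 0 0.62; 0.165 0.204 -0.05 0 0 0.744; 0.192 0.238 -0.06 0 0 0.868; 0.22 0.272 -0.075 0 0 0.992; 0.247 0.306 -0.09 0 0 1.116; 0.2745 0.3395 -0.101 0 0 1.237" --hand 0

```text
time_s: 1.1
tcp_pos: [571.5, -265.1, 129.1]
eef_rot: [-2.076, -2.356, 0.0]
contact_force: [0.5, -1.3, -0.7]
finger_gap: 0.996
grasp_force: 0.0
```

>>> move_arm --plan "0 0 0 0 0 0; 0 0 0 0 0 0; 0 0 -0.02 0 0 0; 0 0 -0.045 0 0 0; 0 0 -0.07 0 0 0; 0 0 -0.09 0 0 0; 0 0 -0.105 0 0 0; 0 0 -0.115 0 0 0; 0 0 -0.115 0 0 0; 0 0 -0.115 0 0 0"

```text
time_s: 2.1
tcp_pos: [571.2, -267.3, 16.1]
eef_rot: [2.083, 2.351, 0.0]
contact_force: [-0.1, -0.7, 0.9]
finger_gap: 1.001
grasp_force: 0.0
```

Run:
```python
from h import *
s=env.sense();print(s["tcp_pos"],s["eef_rot"],s["time_s"],s["contact_force"],s["q"],s["finger_gap"])
from scipy.spatial.transform import Rotation as R
print(R.from_rotvec(s["eef_rot"]).as_matrix())
c,p,d=cam("scene"); cv2.imwrite("pics/s1.png",p)
```

```text
[ 571.22320089 -267.3082051    16.09023923] [2.08316563e+00 2.35060661e+00 2.55552471e-04] 2.1 [-0.10741361 -0.66302089  0.90150838] [-4.78119531e-01  1.60192608e-01  1.75423275e+00 -2.56331501e-05
  1.22640614e+00 -5.98603018e-01] 1.0013782079622942
[[-1.20200636e-01  9.92749397e-01  6.64700045e-04]
 [ 9.92749518e-01  1.20200900e-01 -3.71638290e-04]
 [-4.48841231e-04  6.15209490e-04 -9.99999710e-01]]
```

View pics/s1.png

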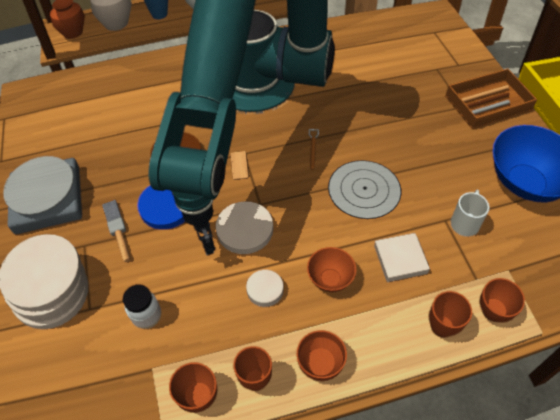

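The gripper sits behind the bat with both fingers straddling the push line, clear of the blue disc. Next I lower it and make gentle contact.

>>> move_arm --plan "0 0 -0.009 0 0 0; 0 0 -0.018 0 0 0; 0 0 -0.018 0 0 0; -0.0012 0.01 -0.018 0 0 0; -0.0024 0.02 -0.018 0 0 0; -0.0036 0.03 -0.018 0 0 0; -0.0048 0.04 -0.018 0 0 0; -0.006 0.05 -0.018 0 0 0; -0.0072 0.06 -0.018 0 0 0; -0.0084 0.07 -0.018 0 0 0"

```text
time_s: 3.15
tcp_pos: [562.6, -196.1, -2.5]
eef_rot: [2.083, 2.351, 0.0]
contact_force: [0.8, -4.3, 0.5]
finger_gap: 1.005
grasp_force: 1.6
```

Run:
```python
from h import *
c,p,d=cam("side"); cv2.imwrite("pics/s2.png",p)
s=env.sense();print(s["tcp_pos"],s["contact_force"])
```

```text
[ 562.44764879 -194.91130415   -2.63335133] [ 1.09421154  2.79478609 -0.50787142]
```

View pics/s2.png

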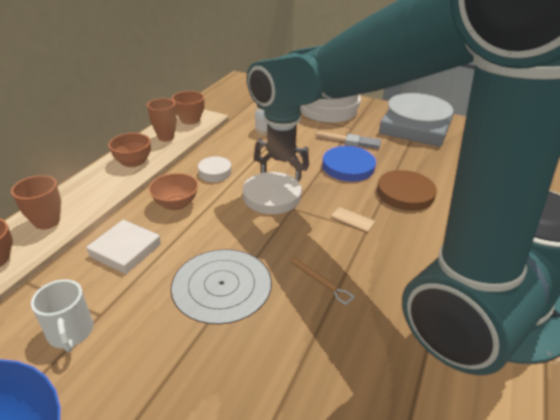

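Both fingers cradle the bat and it slides flat with about 4 N. I continue the push.

>>> move_arm --plan "-0.0012 0.01 0 0 0 0; -0.0028 0.023 0 0 0 0; -0.0046 0.038 0 0 0 0; -0.0064 0.053 0 0 0 0; -0.0082 0.068 0 0 0 0; -0.01 0.083 0 0 0 0; -0.0118 0.098 0 0 0 0; -0.0136 0.113 0 0 0 0; -0.0154 0.128 0 0 0 0; -0.0172 0.143 0 0 0 0"

```text
time_s: 4.2
tcp_pos: [545.2, -52.6, -2.7]
eef_rot: [2.083, 2.352, -0.0]
contact_force: [0.2, -3.0, 1.3]
finger_gap: 0.998
grasp_force: 1.6
```

>>> move_arm --plan "-0.0018 0.015 0 0 0 0; -0.0036 0.03 0 0 0 0; -0.0054 0.045 0 0 0 0; -0.0072 0.06 0 0 0 0; -0.009 0.075 0 0 0 0; -0.0108 0.09 0 0 0 0; -0.0123 0.102 0 0 0 0; -0.0132 0.11 0 0 0 0; -0.0138 0.115 0 0 0 0; -0.0138 0.115 0 0 0 0"

```text
time_s: 5.2
tcp_pos: [531.5, 61.7, -2.8]
eef_rot: [-2.082, -2.352, -0.0]
contact_force: [-0.1, 0.5, -0.2]
finger_gap: 0.999
grasp_force: 0.0
```

Run:
```python
from h import *
s=env.sense();print(s["tcp_pos"],s["contact_force"],s["time_s"])
for n in("scene","side"):
    c,p,d=cam(n); cv2.imwrite(f"pics/{n}3.png",p); np.savez(f"{n}3.npz",p=p,d=d)
```

```text
[531.49950407  61.73025309  -2.77873761] [-0.05556347  0.51887239 -0.21243063] 5.2
```

View pics/side3.png

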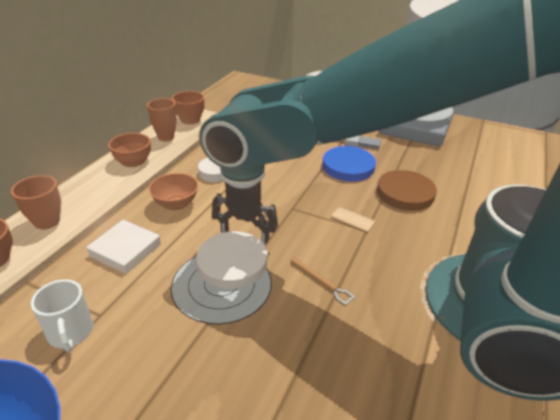

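View pics/scene3.png

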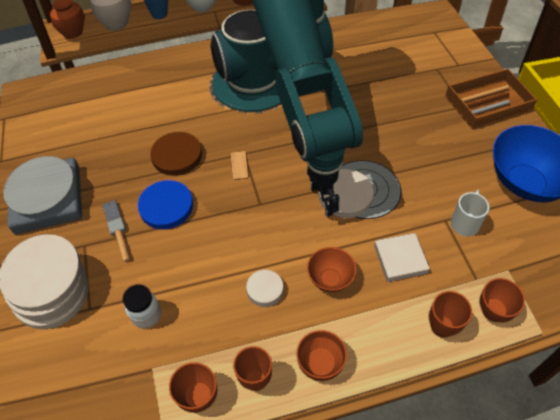

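The bat is flat and partly on the wheel head: about (353,194) in the scene view and (232,262) in the side view. I'll locate it from depth.

```bash
cat >> h.py <<'E'
from scipy.optimize import least_squares
def bat(n,p,d,c,g):
    v,u=np.nonzero((d>0)); k=cv2.undistortPoints(np.c_[u,v].astype(float).reshape(-1,1,2),K(c),np.array(c["dist_coeffs"],float)).reshape(-1,2)
    D=d[v,u]; T=np.array(c["T"]); w=np.c_[k[:,0]*D,-k[:,1]*D,-D]@T[:3,:3].T+T[:3,3]
    br=p[v,u].astype(int); hsv=br.max(1)-br.min(1)
    ok=(abs(w[:,2]-28)<5)&(np.hypot(*(w[:,:2]-g).T)<95)&(br.max(1)>75)
    q=cv2.convexHull(w[ok][:,:2].astype(np.float32)).reshape(-1,2)
    q=q[(q-g)@np.array([-.12,.993])>-35]
    r=least_squares(lambda x:np.hypot(*(q-x[:2]).T)-x[2],[*g,73],loss="soft_l1",f_scale=1.5,bounds=([0,-400,71],[900,400,76]))
    return r.x.round(1),len(q),np.abs(r.fun).mean().round(2),np.median(w[ok][:,2]).round(1)
E
python3 - <<'E'
from h import *
for n in("scene","side"):
    c=imaging.calibration(n)
    z=np.load(n+"0.npz");print(n,0,bat(n,z["p"],z["d"],c,np.array([558,-158.])))
    z=np.load(n+"3.npz");print(n,3,bat(n,z["p"],z["d"],c,np.array([523,135.])))
E
```

```text
scene 0 (array([ 557.7, -159. ,   75.3]), 22, np.float64(0.59), np.float64(26.8))
scene 3 (array([525.6, 134.2,  76. ]), 18, np.float64(0.5), np.float64(26.9))
side 0 (array([ 554.1, -155.7,   74.5]), 21, np.float64(0.51), np.float64(28.2))
side 3 (array([522.6, 135.1,  74.9]), 27, np.float64(0.48), np.float64(28.0))
```

>>> move_arm --plan "-0.0012 0.008 0 0 0 0; -0.0029 0.018 0 0 0 0; -0.0046 0.028 0 0 0 0; -0.0062 0.038 0 0 0 0; -0.0076 0.046 0 0 0 0; -0.0086 0.052 0 0 0 0; -0.0093 0.056 0 0 0 0; -0.0098 0.059 0 0 0 0; -0.0102 0.061 0 0 0 0; -0.0102 0.061 0 0 0 0"

```text
time_s: 6.3
tcp_pos: [521.4, 122.3, -2.7]
eef_rot: [-2.083, -2.352, -0.0]
contact_force: [1.2, 0.2, 0.3]
finger_gap: 0.997
grasp_force: 0.0
```

>>> move_arm --plan "0.001 -0.008 0 0 0 0; 0.003 -0.02 0 0 0 0; 0.005 -0.04 0 0 0 0; 0.007 -0.06 0.02 0 0 0; 0.01 -0.09 0.05 0 0 0; 0.01 -0.12 0.09 0 0 0; 0.01 -0.15 0.12 0 0 0; 0.01 -0.19 0.14 0 0 0; 0.01 -0.22 0.15 0 0 0; 0.01 -0.22 0.15 0 0 0"

```text
time_s: 7.3
tcp_pos: [531.6, -101.9, 149.3]
eef_rot: [2.085, 2.346, 0.001]
contact_force: [-0.7, 0.0, 0.5]
finger_gap: 0.999
grasp_force: 0.0
```

Run:
```python
from h import *
s=env.sense();print(s["tcp_pos"],s["contact_force"],s["time_s"])
for n in("scene","side"):
    c,p,d=cam(n); cv2.imwrite(f"pics/{n}4.png",p); print(n,bat(n,p,d,c,np.array([515,195.])))
    if n=="scene": print(blob(p,c,(365,183),28,25),blob(p,c,(265,285),28,30)[0],blob(p,c,(402,255),28,30)[0])
```

```text
[ 531.63435512 -101.94429168  149.2664638 ] [-0.70376733  0.01792748  0.54913022] 7.3
scene (array([515.1, 193. ,  75.1]), 21, np.float64(0.91), np.float64(27.0))
(((522.8828125, 182.98934936523438), 91.39663696289062), ((519.1318359375, 190.23402404785156), (152.3959197998047, 189.58380126953125), 0.7952976226806641)) ((744.771728515625, -151.51663208007812), 42.67680740356445) ((757.7025756835938, 200.96180725097656), 71.401611328125)
side (array([512.5, 196.3,  74.1]), 29, np.float64(0.45), np.float64(28.0))
```

View pics/scene4.png

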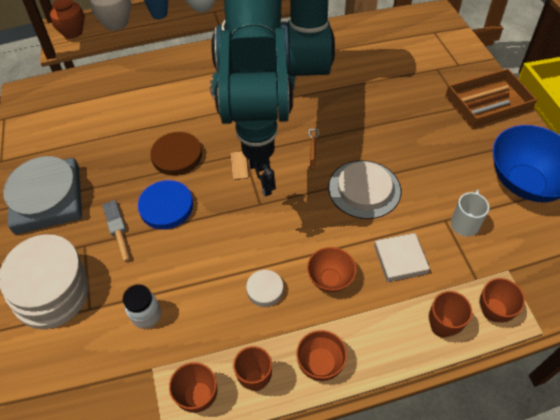

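View pics/side4.png

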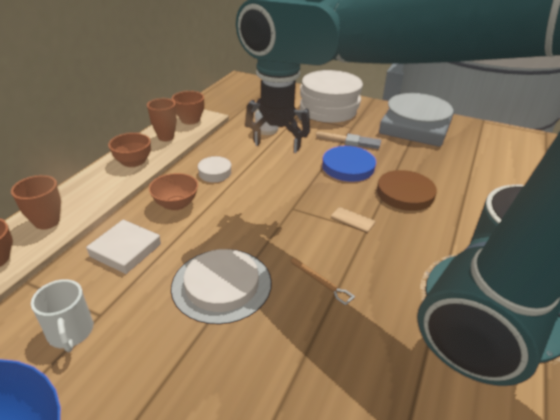

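The bat lies flat on the wheel head, at about (365,184) in the scene view and (221,279) in the side view. It is within about 3 mm of the head's centre. The bystanders haven't moved and the arm is clear.

```bash
python3 -c "
from rig import job; print(job.hand_in())"
```

```text
the job is handed in; nothing more can be done
None
```

The big bat lies flat on the wheel head, about 3 mm off centre by my camera measurement; the small and square bats stayed where they were, and the job is handed in (no verdict was returned).

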